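# Put the crystal tower away in its slide-lid case

## Robot

A 6-joint arm with a two-finger parallel gripper is mounted at the origin on the work surface. World frame = base frame: x ahead of the robot, y to its left, z up, the work surface at z = 0. Lengths are in m, angles in rad, forces in N, time in s.
With the tool pointing down it reaches from about 0.425 to 0.95 m from the base axis. Payload 14.7 kg.
Tool frame: the origin (TCP) lies at the very end of the fingers, on their centre line; the grasp point (between the pads) lies 19 mm behind it; z points along the fingers, y is the direction in which the jaws open and shut (so a half turn about z gives the same grasp; the last joint's range is limited). The gripper opens to 85 mm and grips with 20 to 120 N. Pads are 22 mm wide; open, the fingers measure 114 mm over their backs; the gripper's body (76 mm by 85 mm) begins 54 mm behind the grasp point. The pads swing forward as they close: fully open they stand 13 mm farther back than shut.
Start: joints at [1.124, 0.48, 1.596, -0, 1.065, -0.047], TCP at [0.253, 0.599, 0.231] pointing down, gripper open.
Joint ranges: [-2.75, 2.75], [-0.82, 2.05], [0.23, 2.67], [-1.56, 4.7], [0.09, 2.69], [-2.92, 2.92]. Speed limits (rad/s): [1.89, 1.89, 2.39, 3.01, 3.01, 3.01].

## Interface

Orientations are given as [roll, pitch, yaw] about the fixed x, y, z axes, in that order (R = Rz(yaw) Ry(pitch) Rx(roll)).
In Python, from workcell import r gives the robot as it stands. The module is installed in compiled form; this text tells all that it offers.
- The arm moves only by the tool step_arm, never from a script. Its argument "rows" is one flat list of numbers, 7 for each row, row after row: the gripper's target within -1 to 1 (shut at 1, half-way at 0, fully open at -1), then the shift along the tool's x, y, z in cm, then the turn, a rotation vector about the tool's x, y, z in degrees. In form: [jaw, dx, dy, dz, rx, ry, rz, jaw, dx, dy, dz, rx, ry, rz, ...]. A call has 1 to 8 rows; each row is the pose to reach, as a shift and turn from the pose measured when the call began, along the tool's axes at that moment; what a row does not reach only later rows make up. A row lasts 1/8 s, in which the tool goes at most 62.5 mm and 10.7 degrees, less where a joint would pass 70% of its speed; a pose out of reach is approached as far as the arm can. A call with a gripper value outside its range is refused whole. The fingers move at their own pace and stop on an object; the grip force is fixed at half the most. Time passes only in rows, so rows that repeat a pose let the fingers close. It gives the time, the measured TCP pose, the force and the opening at its end, in the units of the state.
- r.read_state(): the state, without advancing time (a new reading comes with each control period).
- r.capture(name): name is "side" or "top"; returns (picture, depth): 420x560x3 uint8, red, green, blue; 420x560 float32, m along the optical axis (not along the pixel's ray), 0 where there is no reading.
- r.camera_params(name): a dict with "fx", "fy", "cx", "cy" (pixels), "world_from_camera" (4x4, takes a point from camera to world coordinates). Camera axes: x right, y up, looking along -z (the intrinsics and any distortion apply to the point x, -y, -z); pixel columns grow to the right and rows downward; lengths in m; the calibration is good to about 2 mm. A picture is of the moment at which its call begins. camera_params takes no time and is no camera call.
- r.hand_in(): hands the job in, once; it reports no verdict.
The state is a dict: "time_s": time; "qpos": joint angles; "joint_vel": joint speeds; "joint_torque": joint torques, N m; "ee_pos": TCP position; "tcp_rot": TCP orientation; "ft_force": force on the tool from outside, world axes, zero at the start; "ft_torque": the same for the moment, N m; "width": finger opening in m.
Only numpy, scipy, OpenCV 4.12 (cv2) and the standard library are available. Lean on these libraries where they do the work, as an engineer would, in place of code of your own. Each camera call takes 0.05 s, during which the arm holds its last target. There are 200 camera calls.

## Task

Put the violet crystal tower away in its wooden slide-lid case: the thin white lid has nothing to grip, so press lightly on top of it and drag it back towards the robot until the far compartment is uncovered, lay the tower gently in that compartment, then slide the lid fully home again. Never press hard on the lid, and leave the other stones and the things on the bench where they are.

Things in the scene. Friction and masses are not known exactly. Their poses are not given: they have to be found in the camera images.
- case: wooden slide-lid case, 220 mm (x) by 164 (y) by 70 high, fixed to the bench, left or right of the robot. Origin: centre of its underside; x to its far end (away from the robot, within 0.2 rad), z up. Long sides and far wall 12 mm thick, top at z = 70 mm; the long sides' lips overhang the lid's edges; the front wall ends below the lid. A partition spans x = -2 to 4 mm, top at z = 51 mm.
- bed (a point): centre of the foam floor of the far compartment, where the tower goes lengthwise along the case's x. The compartment is 94 mm (x: 4 to 98 mm from the case's centre) by 140 mm (y); its floor is 20 mm above the case's underside and 39 mm below the lid. Axes as the case.
- lid (a joint): how far the lid is slid open, m: 0 = fully home against the far wall, 0.105 = at its stop, which uncovers the whole far compartment. It slides along the case's -x, stiffly (about 5 N to move it; fingertips slip on it unless they press with some 8 to 10 N) and stays where it is left. The thin sheet cracks if pressed with more than 18 N.
- lid_top (a point): centre of the lid's upper face were it flat, moving with the lid; axes as the case. Plain white sheet, 208 mm (x) by 150 (y), 4 mm thick; flat, its face is 63 mm above the case's underside, but it is warped: the real face lies up to 4 mm higher or lower, to be felt for, and flexes about 1 mm under 20 N. 139 mm of its width is open between the lips, which stand 7 mm above.
- pad: grey foam pad, 150 mm (x) by 300 mm (y), 6 mm thick, on which the three towers lie, fixed; origin: centre of its underside
- tower_violet_mid (a point): centre (half-way up) of the violet polished stone tower, a square stone bar with a pyramid point, lying on its side on the grey pad among two others: 28 mm wide, 28 mm high, 70 mm long, about 0.13 kg. x runs along its length to the point (bar x = -35 to 17 mm, pyramid 17 to 35 mm), z up. The three towers change places from start to start.
- tower_violet: the same violet tower; origin: centre of the side it lies on
- tower_green: green stone tower of the same size, beside the violet one; leave alone; origin: centre of the side it lies on
- tower_white: white stone tower of the same size; leave alone; origin: centre of the side it lies on
- roll: small roll of paper stickers, 48 mm across, 26 mm high, standing between the case and the pad; leave alone; origin: centre of its underside
- carton: small closed carton, 90 by 130 by 80 mm, at the back; leave alone; origin: centre of its underside
- sphere_stand: orange stone ball on a wooden ring, 77 mm high, 68 mm across, at the back; leave alone; origin: centre of its underside
- tape_dispenser: black desk tape dispenser, 140 by 56 by 106 mm, at the back; leave alone; origin: centre of its underside
Things that resemble listed ones, but are neither listed nor needed, are in the scene too. Of the things shaped like the tower_violet, the violet one is meant.

How it is judged:
By the outcome, as a careful person would: the job done as asked, in the order asked, and still so for the second after the job is handed in, with the robot touching nothing.
It also fails if it takes over 70 s, if anything falls off the work surface, if the arm or the gripper's body presses on something with over 40 N, if the wrist force passes 120 N, or if a joint passes its speed limit or range.

## Working session

There is one attempt and no reset: what is moved stays moved. The work goes in short steps, Python scripts to look and compute and a tool call to move; the robot and the scene stay as the last step left them, time stands still between calls to the robot, and variables do not carry over. Pictures are saved under pics/ and viewed, about 8 in all and at most 12, crops included, and the job is handed in when it is done.

Besides the shell and the picture viewer there is one more tool, called after "Request:" by a JSON object that holds its "method" and its "body", one argument or row to a line. step_arm: Moves the arm, as the interface text tells. Its arguments: {"type":"object","properties":{"rows":{"type":"array","items":{"type":"number"}}},"required":["rows"]}

```bash
mkdir -p pics; cat > h.py <<'E'
import numpy as np, cv2
from workcell import r
def cap(n,save=None):
    p,d=r.capture(n)
    np.savez(f'{n}.npz',p=p,d=d)
    if save: cv2.imwrite('pics/'+save,p[:,:,::-1])
    return p,d
def pts(n,d):
    c=r.camera_params(n); v,u=np.mgrid[:d.shape[0],:d.shape[1]]
    P=np.stack([(u-c['cx'])/c['fx']*d,-(v-c['cy'])/c['fy']*d,-d,np.ones_like(d)],-1)
    return (P@np.array(c['world_from_camera']).T)[...,:3]
E
python3 - <<'E'
from h import *
for n in('top','side'):
    p,d=cap(n,n+'0.png'); c=r.camera_params(n); print(n,{k:np.round(np.array(v),3).tolist() for k,v in c.items()})
s=r.read_state(); print(s)
E
```

```text
top {'fx': 540.732, 'fy': 540.732, 'cx': 284.899, 'cy': 209.647, 'world_from_camera': [[0.017, 0.99, -0.142, 0.417], [-1.0, 0.019, 0.012, 0.061], [0.015, 0.141, 0.99, 1.316], [0.0, 0.0, 0.0, 1.0]]}
side {'fx': 461.945, 'fy': 461.945, 'cx': 276.012, 'cy': 201.037, 'world_from_camera': [[0.971, 0.113, -0.213, 0.368], [-0.24, 0.531, -0.813, -0.84], [0.022, 0.84, 0.543, 0.643], [0.0, 0.0, 0.0, 1.0]]}
{'time_s': 0.1, 'qpos': array([ 1.12441343e+00,  4.80759077e-01,  1.59681911e+00,  9.40339582e-07,
        1.06508314e+00, -4.65545261e-02]), 'joint_vel': array([ 0.00095506, -0.00087417, -0.001287  ,  0.00114711, -0.00128416,
        0.00191464]), 'joint_torque': array([ 1.31669036e-03, -9.52247000e+01, -4.31034744e+01,  9.23888592e-06,
        5.22252856e-03, -4.54467738e-06]), 'ee_pos': array([0.25281348, 0.59842096, 0.23074001]), 'tcp_rot': array([-3.14052518e+00, -5.05547996e-05,  2.74176380e+00]), 'ft_force': array([ 0.09965766,  0.01986584, -0.15467993]), 'ft_torque': array([0.03103845, 0.0162179 , 0.04684997]), 'width': 0.08540480235777977}
```

View pics/top0.png

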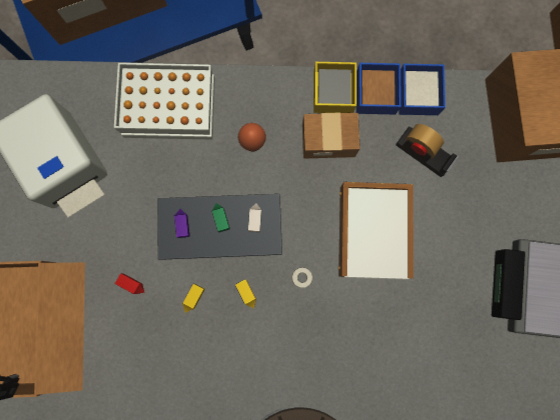

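View pics/side0.png

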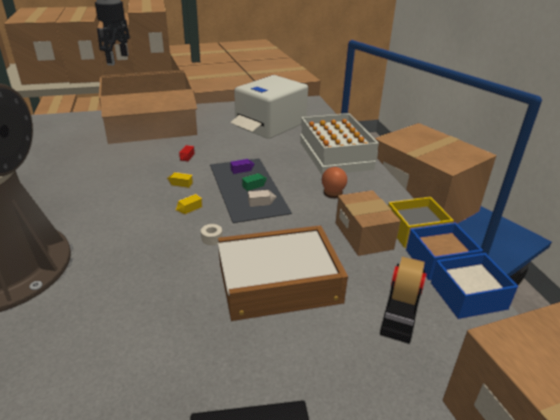

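The top view shows three towers on the pad: violet (181,223), green (220,217) and white (255,217). Yellow (193,297) and (246,293) and red (129,284) decoys lie off the pad. The case is at (377,230) with its lid shut, and the roll is at (302,277). Next I'll measure the case and violet tower and enlarge a crop of the towers.

```bash
cat > m.py <<'E'
from h import *
def plane(n,uv,z):
    c=r.camera_params(n);T=np.array(c['world_from_camera']);uv=np.atleast_2d(uv).astype(float)
    D=np.stack([(uv[:,0]-c['cx'])/c['fx'],-(uv[:,1]-c['cy'])/c['fy'],-np.ones(len(uv))],-1)@T[:3,:3].T
    return T[:3,3]+D*((z-T[2,3])/D[:,2])[:,None]
def violet(n,p,z,off=None):
    h=cv2.cvtColor(p,cv2.COLOR_RGB2HSV); m=cv2.inRange(h,(125,80,30),(155,255,255))
    c=max(cv2.findContours(m,0,1)[0],key=cv2.contourArea); return m,c
E
python3 - <<'E'
from m import *
z=np.load('top.npz');p,d=z['p'],z['d'];P=pts('top',d)
m,c=violet('top',p,0);ys,xs=np.nonzero(m);print('viol px',cv2.minAreaRect(c))
q=P[m>0];q=q[q[:,2]>.028];print('viol top z',np.percentile(q[:,2],[5,50,95]))
w=plane('top',c[:,0],.034);print('rect world',cv2.minAreaRect((w[:,:2]*1000).astype(np.float32)))
w=(q[:,:2]*1000).astype(np.float32);print('depth rect',cv2.minAreaRect(w),w.mean(0))
# case rim by height
reg=np.zeros(d.shape,bool);reg[165:300,325:430]=1
hi=reg&(P[...,2]>.055)&(P[...,2]<.085);print('case z',np.percentile(P[hi][:,2],[2,10,50,90,98]))
w=plane('top',np.argwhere(hi)[:,::-1],.07);print('case rect@.07',cv2.minAreaRect((w[:,:2]*1000).astype(np.float32)))
# lid white
h=cv2.cvtColor(p,cv2.COLOR_RGB2HSV);l=reg&(h[...,1]<60)&(h[...,2]>170)
w=plane('top',np.argwhere(l)[:,::-1],.063);print('lid rect@.063',cv2.minAreaRect((w[:,:2]*1000).astype(np.float32)));print('lid z',np.percentile(P[l][:,2],[2,50,98]))
# lid grid height along centreline
for rr in range(190,280,10):print(rr,np.round(P[rr-2:rr+3,370:385].reshape(-1,3).mean(0),4))
t=cv2.resize(p[175:315,110:310],None,fx=4,fy=4,interpolation=2);cv2.imwrite('pics/crop1.png',t[:,:,::-1])
E
```

```text
viol px ((181.15853881835938, 222.92681884765625), (28.16004180908203, 13.36221694946289), 83.6598129272461)
viol top z [0.03001199 0.03374173 0.03793739]
rect world ((563.7987670898438, 291.5503234863281), (67.68611907958984, 31.60169219970703), 8.674763679504395)
depth rect ((485.5123596191406, 196.13079833984375), (299.05743408203125, 54.50299072265625), 52.70878219604492) [559.64246 291.9933 ]
case z [0.05825677 0.06045562 0.06421937 0.06995737 0.07320134]
case rect@.07 ((553.0042114257812, -168.0840606689453), (165.14999389648438, 221.62876892089844), 89.04869842529297)
lid rect@.063 ((545.9816284179688, -168.9307861328125), (143.3296661376953, 207.3849639892578), 89.10967254638672)
lid z [0.05816528 0.06345937 0.06888572]
190 [ 0.644  -0.1681  0.0795]
200 [ 0.6231 -0.1709  0.0633]
210 [ 0.5969 -0.1677  0.08  ]
220 [ 0.5756 -0.1705  0.0632]
230 [ 0.5521 -0.1704  0.0631]
240 [ 0.5287 -0.1702  0.0632]
250 [ 0.5054 -0.1699  0.064 ]
260 [ 0.4822 -0.1698  0.0635]
270 [ 0.4592 -0.1697  0.0633]
```

View pics/crop1.png

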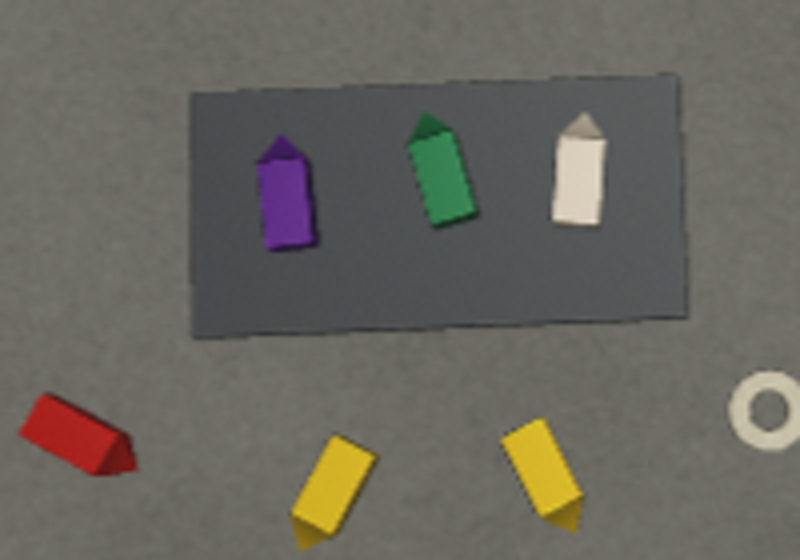

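Confirmed: the violet one on the pad is the leftmost, pointing to +x. It's the only violet tower, since the decoys are red and yellow and lie off the pad. The case centre is about (0.553,-0.168) with yaw about -0.016, and its sizes agree (222 x 165 mm). I'll move above the lid with the jaws shut.

```bash
cat > go.py <<'E'
import sys
from h import *
from scipy.spatial.transform import Rotation as R
# go.py x y z yaw -> tool shift cm, turn deg
t=np.array([float(v) for v in sys.argv[1:5]]);s=r.read_state()
A=R.from_euler('xyz',s['tcp_rot']);B=R.from_euler('xyz',[np.pi,0,t[3]])
print('shift cm',np.round(A.inv().apply(t[:3]-s['ee_pos'])*100,2),'rot deg',np.round((A.inv()*B).as_rotvec(degrees=True),2),'F',np.round(s['ft_force'],2),'pos',np.round(s['ee_pos'],4),'t',round(s['time_s'],2),'w',round(s['width'],4))
E
python3 go.py 0.608 -0.169 0.10 3.125
```

```text
shift cm [-62.59 -56.85  13.13] rot deg [-6.000e-02 -1.000e-02 -2.196e+01] F [ 0.1   0.02 -0.15] pos [0.2528 0.5984 0.2307] t 0.1 w 0.0854
```

Request:
{"method": "step_arm", "body": {
  "rows": [1,-62.6,-56.85,0,0,0,-22,1,-62.6,-56.85,0,0,0,-22,1,-62.6,-56.85,0,0,0,-22,1,-62.6,-56.85,0,0,0,-22,1,-62.6,-56.85,0,0,0,-22,1,-62.6,-56.85,0,0,0,-22,1,-62.6,-56.85,0,0,0,-22,1,-62.6,-56.85,0,0,0,-22]
}}

```text
time_s: 1.1
ee_pos: [0.462, 0.1464, 0.2313]
tcp_rot: [-3.141, -0.0, 3.126]
ft_force: [0.2, 0.1, -0.3]
width: 0.0001
```

```bash
python3 go.py 0.608 -0.169 0.10 3.125
```

```text
shift cm [-15.1  -31.29  13.16] rot deg [-0.05 -0.02  0.05] F [ 0.24  0.06 -0.32] pos [0.462  0.1464 0.2313] t 1.1 w 0.0001
```

Request:
{"method": "step_arm", "body": {
  "rows": [1,-15.1,-31.3,0,0,0,0,1,-15.1,-31.3,0,0,0,0,1,-15.1,-31.3,0,0,0,0,1,-15.1,-31.3,4,0,0,0,1,-15.1,-31.3,10,0,0,0,1,-15.1,-31.3,14,0,0,0,1,-15.1,-31.3,14.5,0,0,0,1,-15.1,-31.3,14.5,0,0,0]
}}

```text
time_s: 2.1
ee_pos: [0.6063, -0.1696, 0.0835]
tcp_rot: [3.141, -0.005, 3.124]
ft_force: [-0.0, 0.0, 0.1]
width: 0.0002
```

```bash
python3 go.py 0.608 -0.169 0.07 3.125; python3 - <<'E'
from m import *
p,d=cap('top');q,e=cap('side')
a=cv2.resize(p[160:300,310:450],None,fx=3,fy=3,interpolation=2);b=cv2.resize(q[210:330,200:360],(560,420),interpolation=2)
cv2.imwrite('pics/c2.png',cv2.resize(np.hstack([a,b]),None,fx=.8,fy=.8)[:,:,::-1])
# side check of case: rim corner heights
P=pts('side',e);h=(P[...,2]>.064)&(P[...,2]<.076)&(P[...,0]>.4)&(P[...,0]<.7)&(P[...,1]>-.27)&(P[...,1]<-.06)
w=P[h][:,:2]*1000;print(cv2.minAreaRect(w.astype(np.float32)),np.percentile(w,[1,99],axis=0))
E
```

```text
shift cm [-0.18  0.07  1.35] rot deg [ 0.03 -0.3  -0.04] F [-0.04  0.01  0.14] pos [ 0.6063 -0.1696  0.0835] t 2.1 w 0.0002
((553.160888671875, -171.4676513671875), (169.82334899902344, 221.1508331298828), 89.38436889648438) [[ 445.34057913 -255.86063234]
 [ 662.62505405  -89.97926892]]
```

View pics/c2.png

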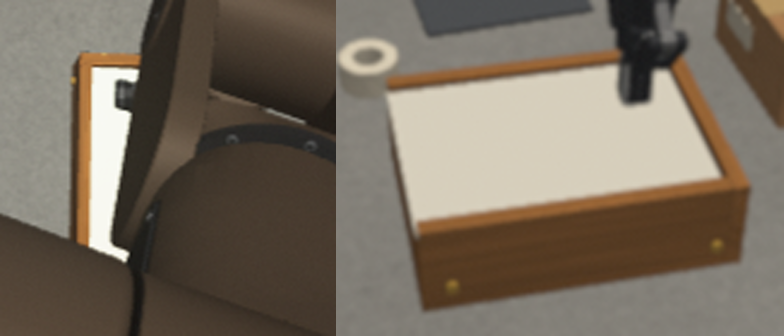

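The crops show the shut fingertips above the lid near its far end, with clearance to the lips. Now I'll feel for the face in small steps.

Request:
{"method": "step_arm", "body": {
  "rows": [1,0,0,0.7,0,0,0,1,0,0,1.3,0,0,0,1,0,0,1.4,0,0,0,1,0,0,1.45,0,0,0,1,0,0,1.45,0,0,0]
}}

```text
time_s: 2.82
ee_pos: [0.6078, -0.1688, 0.0726]
tcp_rot: [-3.141, -0.001, 3.126]
ft_force: [-1.2, 0.0, 0.2]
width: -0.0
```

Request:
{"method": "step_arm", "body": {
  "rows": [1,0,0,0.1,0,0,0]
}}

```text
time_s: 2.95
ee_pos: [0.608, -0.1688, 0.0717]
tcp_rot: [-3.141, -0.001, 3.126]
ft_force: [-0.9, 0.1, 0.4]
width: 0.0001
```

Request:
{"method": "step_arm", "body": {
  "rows": [1,0,0,0.1,0,0,0]
}}

```text
time_s: 3.08
ee_pos: [0.608, -0.1688, 0.0707]
tcp_rot: [-3.141, -0.0, 3.126]
ft_force: [-0.6, 0.7, -0.9]
width: 0.0002
```

Request:
{"method": "step_arm", "body": {
  "rows": [1,0,0,0.05,0,0,0,1,0,0,0.05,0,0,0]
}}

```text
time_s: 3.32
ee_pos: [0.608, -0.1689, 0.0701]
tcp_rot: [-3.141, -0.0, 3.126]
ft_force: [-0.0, -0.8, 0.3]
width: -0.0001
```

Request:
{"method": "step_arm", "body": {
  "rows": [1,0,0,0.1,0,0,0,1,0,0,0.2,0,0,0]
}}

```text
time_s: 3.58
ee_pos: [0.6079, -0.1688, 0.068]
tcp_rot: [-3.141, -0.001, 3.126]
ft_force: [-0.6, 0.4, 0.7]
width: -0.0001
```

Request:
{"method": "step_arm", "body": {
  "rows": [1,0,0,0.07,0,0,0,1,0,0,0.07,0,0,0]
}}

```text
time_s: 3.82
ee_pos: [0.6079, -0.1688, 0.0673]
tcp_rot: [-3.141, -0.001, 3.126]
ft_force: [0.4, 0.1, 0.8]
width: -0.0002
```

Request:
{"method": "step_arm", "body": {
  "rows": [1,0,0,0.05,0,0,0,1,0,0,0.05,0,0,0]
}}

```text
time_s: 4.08
ee_pos: [0.6079, -0.1689, 0.0668]
tcp_rot: [-3.141, -0.001, 3.125]
ft_force: [-0.4, -0.4, 0.4]
width: 0.0003
```

Request:
{"method": "step_arm", "body": {
  "rows": [1,0,0,0.05,0,0,0,1,0,0,0.05,0,0,0]
}}

```text
time_s: 4.32
ee_pos: [0.6079, -0.1688, 0.0662]
tcp_rot: [-3.141, -0.001, 3.125]
ft_force: [0.4, -0.2, 0.0]
width: -0.0001
```

Request:
{"method": "step_arm", "body": {
  "rows": [1,0,0,0.05,0,0,0,1,0,0,0.05,0,0,0]
}}

```text
time_s: 4.58
ee_pos: [0.6078, -0.1688, 0.0656]
tcp_rot: [-3.141, -0.001, 3.126]
ft_force: [-0.7, -1.1, -0.5]
width: 0.0003
```

Request:
{"method": "step_arm", "body": {
  "rows": [1,0,0,0.05,0,0,0,1,0,0,0.05,0,0,0]
}}

```text
time_s: 4.82
ee_pos: [0.6078, -0.1688, 0.0651]
tcp_rot: [-3.141, -0.001, 3.126]
ft_force: [-0.0, 0.7, -0.4]
width: 0.0
```

Request:
{"method": "step_arm", "body": {
  "rows": [1,0,0,0.05,0,0,0,1,0,0,0.05,0,0,0]
}}

```text
time_s: 5.08
ee_pos: [0.6077, -0.1688, 0.0645]
tcp_rot: [-3.141, -0.001, 3.126]
ft_force: [0.1, 0.6, -0.6]
width: 0.0001
```

Request:
{"method": "step_arm", "body": {
  "rows": [1,0,0,0.06,0,0,0,1,0,0,0.06,0,0,0]
}}

```text
time_s: 5.32
ee_pos: [0.6078, -0.1688, 0.0639]
tcp_rot: [-3.141, -0.001, 3.126]
ft_force: [-0.2, 0.2, 0.0]
width: 0.0001
```

Request:
{"method": "step_arm", "body": {
  "rows": [1,0,0,0.06,0,0,0,1,0,0,0.06,0,0,0]
}}

```text
time_s: 5.58
ee_pos: [0.6078, -0.1688, 0.0633]
tcp_rot: [-3.141, -0.001, 3.125]
ft_force: [0.2, -0.1, 0.4]
width: 0.0004
```

Request:
{"method": "step_arm", "body": {
  "rows": [1,0,0,0.06,0,0,0,1,0,0,0.06,0,0,0]
}}

```text
time_s: 5.82
ee_pos: [0.6078, -0.1688, 0.0628]
tcp_rot: [-3.141, -0.001, 3.126]
ft_force: [-0.8, -0.5, 3.1]
width: 0.0
```

Request:
{"method": "step_arm", "body": {
  "rows": [1,0,0,0.03,0,0,0,1,0,0,0.03,0,0,0]
}}

```text
time_s: 6.08
ee_pos: [0.6078, -0.1688, 0.0626]
tcp_rot: [-3.141, -0.001, 3.126]
ft_force: [0.1, -0.4, 4.6]
width: -0.0005
```

Request:
{"method": "step_arm", "body": {
  "rows": [1,0,0,0.05,0,0,0,1,0,0,0.05,0,0,0]
}}

```text
time_s: 6.32
ee_pos: [0.6079, -0.1688, 0.0622]
tcp_rot: [-3.141, -0.001, 3.126]
ft_force: [-1.5, 0.4, 5.7]
width: -0.0
```

Request:
{"method": "step_arm", "body": {
  "rows": [1,0,0,0.06,0,0,0,1,0,0,0.06,0,0,0]
}}

```text
time_s: 6.58
ee_pos: [0.6079, -0.1689, 0.0618]
tcp_rot: [-3.141, -0.001, 3.126]
ft_force: [-2.5, 0.1, 8.2]
width: -0.0002
```

Request:
{"method": "step_arm", "body": {
  "rows": [1,0,0,0.07,0,0,0,1,0,0,0.07,0,0,0]
}}

```text
time_s: 6.82
ee_pos: [0.6079, -0.1689, 0.0615]
tcp_rot: [-3.141, -0.0, 3.126]
ft_force: [-2.1, 0.7, 10.4]
width: -0.0003
```

Request:
{"method": "step_arm", "body": {
  "rows": [1,0.2,0,0.05,0,0,0,1,0.5,0,0.05,0,0,0,1,0.8,0,0.05,0,0,0,1,1.0,0,0.05,0,0,0]
}}

```text
time_s: 7.32
ee_pos: [0.5996, -0.169, 0.0618]
tcp_rot: [-3.14, 0.003, 3.125]
ft_force: [6.1, 2.3, 9.7]
width: 0.0
```

Request:
{"method": "step_arm", "body": {
  "rows": [1,0.3,0,0.08,0,0,0,1,0.6,0,0.08,0,0,0,1,0.9,0,0.08,0,0,0,1,1.2,0,0.08,0,0,0]
}}

```text
time_s: 7.82
ee_pos: [0.5893, -0.169, 0.0618]
tcp_rot: [-3.139, 0.006, 3.125]
ft_force: [4.9, 3.1, 8.9]
width: 0.0
```

```bash
python3 go.py 0.503 -0.167 0.062 3.125; python3 - <<'E'
from m import *
q,e=cap('side')
b=cv2.resize(q[210:330,200:360],None,fx=4,fy=4,interpolation=2)
cv2.imwrite('pics/c3.png',b[:,:,::-1])
E
```

```text
shift cm [ 8.64  0.06 -0.07] rot deg [-0.13  0.37  0.02] F [4.86 3.15 8.88] pos [ 0.5893 -0.169   0.0618] t 7.83 w 0.0
```

View pics/c3.png

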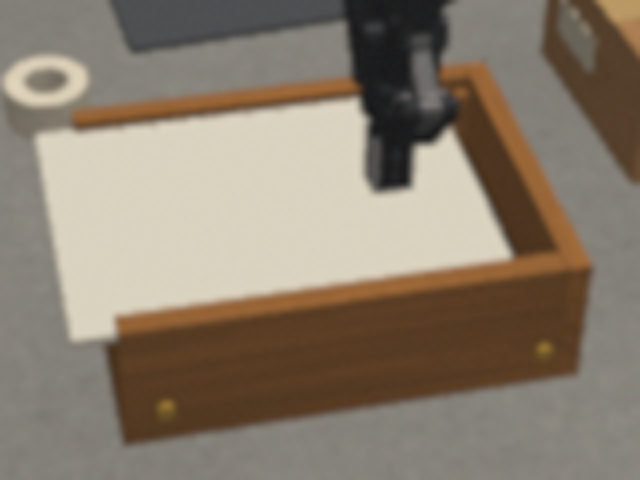

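The side crop shows the lid moving with the finger: a gap has opened at the far end and the lid overhangs the front. I'll keep dragging.

Request:
{"method": "step_arm", "body": {
  "rows": [1,0.4,0,0.09,0,0,0,1,0.8,0.01,0.09,0,0,0,1,1.2,0.02,0.09,0,0,0,1,1.6,0.03,0.09,0,0,0,1,2.0,0.04,0.09,0,0,0]
}}

```text
time_s: 8.5
ee_pos: [0.5707, -0.1685, 0.0617]
tcp_rot: [-3.139, 0.01, 3.125]
ft_force: [5.2, 2.3, 9.9]
width: 0.0004
```

Request:
{"method": "step_arm", "body": {
  "rows": [1,0.4,0,0.09,0,0.3,0,1,0.8,0,0.09,0,0.5,0,1,1.2,0,0.09,0,0.5,0,1,1.6,0.01,0.09,0,0.5,0,1,2.0,0.02,0.09,0,0.5,0]
}}

```text
time_s: 9.12
ee_pos: [0.5525, -0.1683, 0.0615]
tcp_rot: [-3.138, 0.005, 3.125]
ft_force: [5.6, 2.5, 10.3]
width: -0.0002
```

Request:
{"method": "step_arm", "body": {
  "rows": [1,0.4,0,0.08,0,0.3,0,1,0.8,0,0.08,0,0.4,0,1,1.2,0,0.08,0,0.4,0,1,1.6,0.01,0.08,0,0.4,0,1,2.0,0.02,0.08,0,0.4,0,1,2.3,0.02,0.08,0,0.4,0]
}}

```text
time_s: 9.88
ee_pos: [0.5312, -0.1681, 0.0614]
tcp_rot: [-3.137, 0.001, 3.125]
ft_force: [5.1, 2.5, 10.8]
width: -0.0001
```

Request:
{"method": "step_arm", "body": {
  "rows": [1,0.4,0,0.07,0,0.1,0,1,0.8,0,0.07,0,0.2,0,1,1.2,0,0.07,0,0.2,0,1,1.6,0.01,0.07,0,0.2,0,1,2.0,0.02,0.07,0,0.2,0,1,2.3,0.02,0.07,0,0.2,0,1,2.5,0.02,0.07,0,0.2,0]
}}

```text
time_s: 10.75
ee_pos: [0.5079, -0.1678, 0.0614]
tcp_rot: [-3.136, 0.001, 3.125]
ft_force: [4.9, 3.1, 10.3]
width: -0.0
```

Request:
{"method": "step_arm", "body": {
  "rows": [1,0.3,0,0.07,0,0.1,0,1,0.5,0,0.07,0,0.1,0,1,0.6,0,0.07,0,0.1,0]
}}

```text
time_s: 11.12
ee_pos: [0.504, -0.1681, 0.0615]
tcp_rot: [-3.135, 0.003, 3.125]
ft_force: [7.6, 3.7, 10.1]
width: -0.0001
```

```bash
python3 go.py 0.503 -0.167 0.062 3.125; python3 - <<'E'
from m import *
q,e=cap('side'); P=pts('side',e);h=cv2.cvtColor(q,cv2.COLOR_RGB2HSV)
l=(h[...,1]<70)&(h[...,2]>140)&(abs(P[...,2]-.063)<.008)&(abs(P[...,1]+.168)<.085)&(P[...,0]>.25)&(P[...,0]<.7)
x=P[...,0][l];print('lid x range',np.percentile(x,[.5,1,99,99.5]),l.sum())
E
```

```text
shift cm [ 0.1   0.11 -0.05] rot deg [-0.38  0.18 -0.03] F [ 7.58  3.66 10.08] pos [ 0.504  -0.1681  0.0615] t 11.12 w -0.0001
lid x range [0.33970433 0.34057908 0.54469406 0.54565527] 5108
```

The lid is open about 105 mm: its far edge is at x≈0.546, as expected, and Fx rose at the stop. I'll lift off and go to the tower, whose centre is about (0.566,0.2935) after allowing for the visible side faces, with yaw 0.151.

Request:
{"method": "step_arm", "body": {
  "rows": [1,0,0,-0.6,0,0,0,1,0,0,-3,0,0,0,0.2,-2,5,-8,0,0,4,-0.2,-5,20,-8,0,0,-9.6,-0.2,-5,46,-8,0,0,-9.6,-0.2,-5,46,-8,0,0,-9.6,-0.2,-5,46,-8,0,0,-9.6,-0.2,-5,46,-8,0,0,-9.6]
}}

```text
time_s: 12.18
ee_pos: [0.5534, 0.1869, 0.1381]
tcp_rot: [-3.134, 0.002, -2.991]
ft_force: [0.9, 0.5, -0.2]
width: 0.0513
```

```bash
python3 go.py 0.558 0.2924 0.10 3.293
```

```text
shift cm [-2.03 10.39  3.74] rot deg [-0.41  0.11 -0.05] F [ 0.9   0.5  -0.16] pos [0.5534 0.1869 0.1381] t 12.18 w 0.0513
```

Request:
{"method": "step_arm", "body": {
  "rows": [-0.2,-2.0,10.4,1,-0.4,0,0,-0.2,-2.0,10.4,3.7,-0.4,0,0,-0.2,-2.0,10.4,6.4,-0.4,0,0,-0.2,-2.0,10.4,6.4,-0.4,0,0,-0.2,-2.0,10.4,6.4,-0.4,0,0]
}}

```text
time_s: 12.8
ee_pos: [0.5581, 0.2918, 0.0742]
tcp_rot: [-3.141, 0.002, -2.992]
ft_force: [-0.3, 0.1, 0.3]
width: 0.0512
```

```bash
python3 go.py 0.558 0.2924 0.008 3.293; python3 - <<'E'
from m import *
p,d=cap('top');q,e=cap('side')
a=cv2.resize(p[170:270,140:260],(480,400),interpolation=2);b=cv2.resize(q[130:230,200:300],(400,400),interpolation=2)
cv2.imwrite('pics/c4.png',cv2.resize(np.hstack([a,b]),None,fx=.9,fy=.9)[:,:,::-1])
# side-view tower estimate (top face pixels by height)
P=pts('side',e);m,c=violet('side',q,0);w=P[m>0];w=w[(w[:,2]>.01)&(w[:,2]<.045)];print(len(w),np.percentile(w,[2,50,98],axis=0).round(4))
E
```

```text
shift cm [0.02 0.06 6.62] rot deg [-0.01  0.13 -0.09] F [-0.34  0.08  0.34] pos [0.5581 0.2918 0.0742] t 12.8 w 0.0512
245 [[0.5324 0.271  0.0109]
 [0.5598 0.2804 0.0272]
 [0.5911 0.3032 0.0345]]
```

View pics/c4.png

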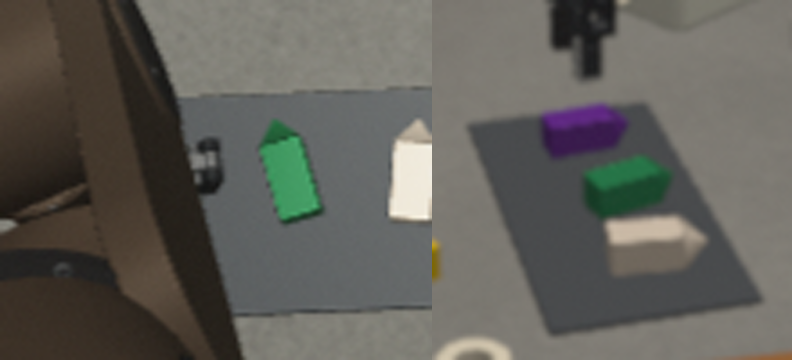

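The crops show the gripper above the violet tower with green well clear, and the side-view extents agree with my estimate. I'll descend and grip.

Request:
{"method": "step_arm", "body": {
  "rows": [-0.2,0,0.05,2.5,0,0,0,-0.2,0,0.05,5,0,0,0,-0.2,0,0.05,6.3,0,0,0,-0.2,0,0.05,6.6,0,0,0,-0.2,0,0.05,6.6,0,0,0]
}}

```text
time_s: 13.52
ee_pos: [0.5592, 0.2925, 0.0094]
tcp_rot: [3.141, 0.004, -2.992]
ft_force: [0.4, -0.6, 0.0]
width: 0.0516
```

Request:
{"method": "step_arm", "body": {
  "rows": [0.3,0,0,0,0,0,0,0.6,0,0,0,0,0,0,1,0,0,0,0,0,0,1,0,0,0,0,0,0,1,0,0,0,0,0,0]
}}

```text
time_s: 14.15
ee_pos: [0.5598, 0.2928, 0.0105]
tcp_rot: [3.141, 0.006, -2.992]
ft_force: [-1.3, -1.8, 7.9]
width: 0.027
```

Request:
{"method": "step_arm", "body": {
  "rows": [1,0,0,-1,0,0,0,1,0,0,-4,0,0,0,1,0,0,-9,0,0,0,1,0,0,-12.5,0,0,0,1,0,0,-12.5,0,0,0]
}}

```text
time_s: 14.78
ee_pos: [0.5608, 0.2934, 0.1393]
tcp_rot: [3.139, 0.011, -2.992]
ft_force: [0.3, -0.6, -1.8]
width: 0.0269
```

```bash
python3 go.py 0.598 -0.169 0.13 3.125
```

```text
shift cm [  3.22 -46.28   0.78] rot deg [0.2  0.63 9.52] F [ 0.31 -0.64 -1.79] pos [0.5608 0.2934 0.1393] t 14.78 w 0.0269
```

Request:
{"method": "step_arm", "body": {
  "rows": [1,0.2,-3,0,0,0.3,1,1,0.5,-8,0,0,0.6,2.5,1,1,-14,0,0,0.6,4,1,1.4,-20,0,0,0.6,5.5,1,1.8,-26,0,0,0.6,7,1,2.2,-32,0,0,0.6,8,1,2.6,-38,0,0,0.6,9,1,3,-42,0,0,0.6,9.5]
}}

```text
time_s: 15.78
ee_pos: [0.5933, -0.1289, 0.1374]
tcp_rot: [3.138, -0.0, 3.124]
ft_force: [0.6, 0.2, -1.4]
width: 0.027
```

```bash
python3 go.py 0.598 -0.169 0.12 3.125
```

```text
shift cm [-0.55 -4.    1.73] rot deg [ 0.2  -0.02 -0.08] F [ 0.59  0.24 -1.45] pos [ 0.5933 -0.1289  0.1374] t 15.78 w 0.027
```

Request:
{"method": "step_arm", "body": {
  "rows": [1,-0.3,-2.5,0,0.2,0,0,1,-0.5,-3.8,0.5,0.2,0,0,1,-0.5,-4,1.5,0.2,0,0,1,-0.5,-4,1.7,0.2,0,0,1,-0.5,-4,1.7,0.2,0,0]
}}

```text
time_s: 16.4
ee_pos: [0.5973, -0.1678, 0.1199]
tcp_rot: [3.141, -0.001, 3.125]
ft_force: [-0.1, 0.2, -2.1]
width: 0.0269
```

```bash
python3 go.py 0.598 -0.169 0.026 3.125; python3 - <<'E'
from m import *
q,e=cap('side')
cv2.imwrite('pics/c5.png',cv2.resize(q[190:330,190:370],None,fx=4,fy=4,interpolation=2)[:,:,::-1])
P=pts('side',e);m,c=violet('side',q,0);w=P[m>0];w=w[(w[:,2]>.07)&(w[:,2]<.2)&(abs(w[:,1]+.17)<.06)];print(len(w),np.percentile(w,[0,2,50,98,100],axis=0).round(4))
E
```

```text
shift cm [-0.09 -0.12  9.39] rot deg [ 0.02 -0.07 -0.02] F [-0.1   0.17 -2.12] pos [ 0.5973 -0.1678  0.1199] t 16.4 w 0.0269
341 [[ 0.5693 -0.2187  0.1165]
 [ 0.5696 -0.2154  0.1178]
 [ 0.5829 -0.1816  0.1368]
 [ 0.6311 -0.1561  0.1701]
 [ 0.6346 -0.1528  0.1763]]
```

View pics/c5.png

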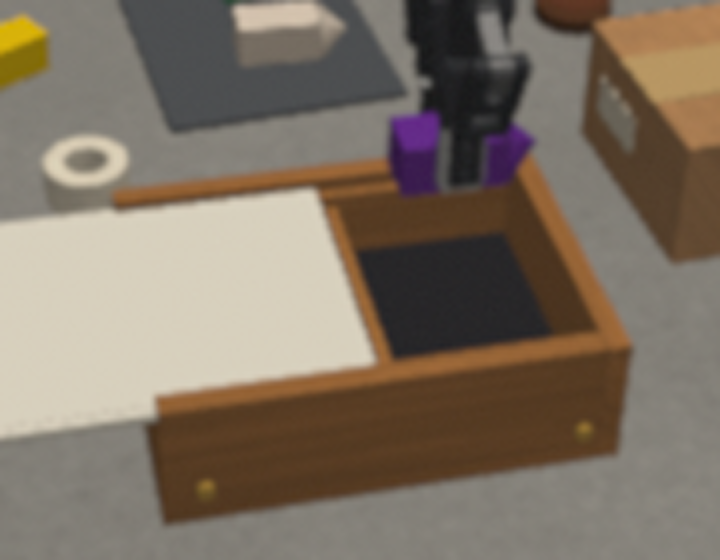

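The tower is held level, pointing to the far end. Its extent of x≈0.569–0.637 lies inside the compartment (0.557–0.651). I'll lower it.

Request:
{"method": "step_arm", "body": {
  "rows": [1,0,-0.1,2,0,0,0,1,0,-0.1,4.5,0,0,0,1,0,-0.1,6.5,0,0,0,1,0,-0.1,8,0,0,0,1,0,-0.1,8.6,0,0,0,1,0,-0.1,8.7,0,0,0,1,0,-0.1,8.7,0,0,0]
}}

```text
time_s: 17.32
ee_pos: [0.5978, -0.1691, 0.0338]
tcp_rot: [-3.141, 0.0, 3.125]
ft_force: [0.4, 0.6, -1.0]
width: 0.027
```

Request:
{"method": "step_arm", "body": {
  "rows": [1,0,0,0.15,0,0,0,1,0,0,0.25,0,0,0,1,0,0,0.3,0,0,0]
}}

```text
time_s: 17.7
ee_pos: [0.5979, -0.1691, 0.0308]
tcp_rot: [-3.141, 0.0, 3.125]
ft_force: [0.3, 0.2, -2.4]
width: 0.0265
```

Request:
{"method": "step_arm", "body": {
  "rows": [1,0,0,0.1,0,0,0,1,0,0,0.2,0,0,0]
}}

```text
time_s: 17.95
ee_pos: [0.5979, -0.1692, 0.0288]
tcp_rot: [-3.141, 0.0, 3.125]
ft_force: [-0.1, -0.1, -2.0]
width: 0.027
```

Request:
{"method": "step_arm", "body": {
  "rows": [1,0,0,0.1,0,0,0,1,0,0,0.2,0,0,0,1,0,0,0.25,0,0,0]
}}

```text
time_s: 18.32
ee_pos: [0.5978, -0.1691, 0.0262]
tcp_rot: [-3.141, 0.0, 3.125]
ft_force: [-0.8, 0.2, -2.0]
width: 0.0269
```

Request:
{"method": "step_arm", "body": {
  "rows": [1,0,0,0.08,0,0,0,1,0,0,0.1,0,0,0]
}}

```text
time_s: 18.58
ee_pos: [0.5978, -0.1691, 0.0251]
tcp_rot: [-3.142, -0.0, 3.125]
ft_force: [0.2, -0.3, -1.9]
width: 0.0264
```

Request:
{"method": "step_arm", "body": {
  "rows": [1,0,0,0.1,0,0,0,1,0,0,0.1,0,0,0]
}}

```text
time_s: 18.82
ee_pos: [0.5978, -0.1691, 0.0246]
tcp_rot: [-3.141, 0.0, 3.125]
ft_force: [-3.2, 1.4, 7.4]
width: 0.0271
```

Contact with the floor is at the expected height. I'll release and lift.

Request:
{"method": "step_arm", "body": {
  "rows": [0.4,0,0,0,0,0,0,0.1,0,0,0,0,0,0,-0.2,0,0,0,0,0,0,-0.2,0,0,0,0,0,0]
}}

```text
time_s: 19.32
ee_pos: [0.5978, -0.1691, 0.0245]
tcp_rot: [-3.141, 0.0, 3.125]
ft_force: [-0.7, -0.4, 0.4]
width: 0.051
```

Request:
{"method": "step_arm", "body": {
  "rows": [-0.2,0,0,-0.5,0,0,0,-0.2,0,0,-3,0,0,0,-0.2,0,0,-7,0,0,0,-0.2,0,0,-12,0,0,0,1,0,0,-13,0,0,0,1,0,0,-13,0,0,0]
}}

```text
time_s: 20.08
ee_pos: [0.5981, -0.1692, 0.1552]
tcp_rot: [-3.141, 0.002, 3.125]
ft_force: [-0.0, 0.6, -0.5]
width: 0.0157
```

```bash
python3 go.py 0.503 -0.167 0.075 3.125; python3 - <<'E'
from m import *
q,e=cap('side')
cv2.imwrite('pics/c6.png',cv2.resize(q[190:330,190:370],None,fx=4,fy=4,interpolation=2)[:,:,::-1])
P=pts('side',e);m,c=violet('side',q,0);w=P[m>0];w=w[abs(w[:,1]+.17)<.08];print(len(w),np.percentile(w,[2,50,98],axis=0).round(4))
E
```

```text
shift cm [9.52 0.06 8.  ] rot deg [-0.03  0.09 -0.03] F [-0.02  0.56 -0.47] pos [ 0.5981 -0.1692  0.1552] t 20.07 w 0.0157
662 [[ 0.5703 -0.1866  0.0178]
 [ 0.5981 -0.1798  0.04  ]
 [ 0.6367 -0.1215  0.0486]]
```

View pics/c6.png

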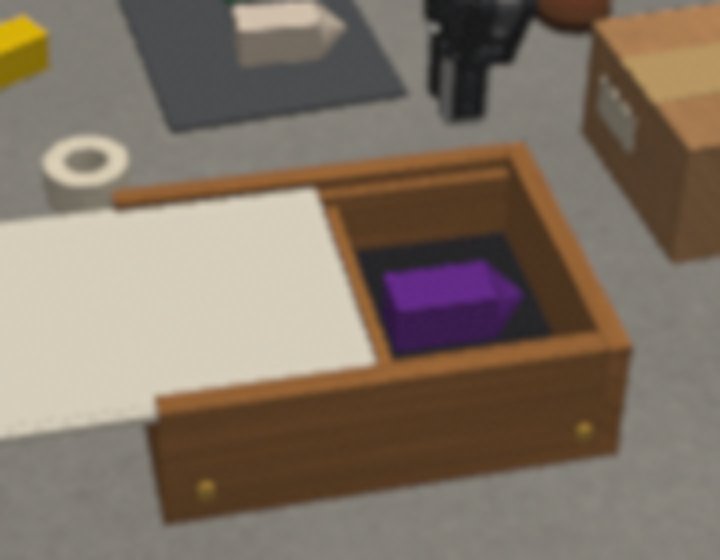

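The tower lies flat, lengthwise and centred in the far compartment, with its top about 48 mm up and below the lid. I'll return to the same spot on the lid to press and push it home.

Request:
{"method": "step_arm", "body": {
  "rows": [1,4,0,1,0,0,0,1,9.5,0,4,0,0,0,1,9.5,0,7,0,0,0,1,9.5,0,8.2,0,0,0,1,9.5,0,8.6,0,0,0,1,9.5,0,8.7,0,0,0,1,9.5,0,8.7,0,0,0]
}}

```text
time_s: 21.0
ee_pos: [0.5031, -0.1675, 0.0675]
tcp_rot: [-3.141, 0.001, 3.125]
ft_force: [0.5, -1.0, 0.0]
width: -0.0002
```

Request:
{"method": "step_arm", "body": {
  "rows": [1,0,0,0.1,0,0,0,1,0,0,0.2,0,0,0,1,0,0,0.25,0,0,0,1,0,0,0.25,0,0,0]
}}

```text
time_s: 21.5
ee_pos: [0.5031, -0.1675, 0.0651]
tcp_rot: [-3.141, 0.001, 3.125]
ft_force: [-0.1, -0.0, -0.1]
width: 0.0001
```

Request:
{"method": "step_arm", "body": {
  "rows": [1,0,0,0.1,0,0,0,1,0,0,0.18,0,0,0,1,0,0,0.18,0,0,0]
}}

```text
time_s: 21.88
ee_pos: [0.5031, -0.1675, 0.0632]
tcp_rot: [-3.141, 0.001, 3.125]
ft_force: [0.2, 0.0, 0.6]
width: 0.0001
```

Request:
{"method": "step_arm", "body": {
  "rows": [1,0,0,0.05,0,0,0,1,0,0,0.05,0,0,0]
}}

```text
time_s: 22.12
ee_pos: [0.5031, -0.1675, 0.0628]
tcp_rot: [-3.141, 0.001, 3.125]
ft_force: [-0.7, 0.3, 2.5]
width: -0.0001
```

Request:
{"method": "step_arm", "body": {
  "rows": [1,0,0,0.05,0,0,0,1,0,0,0.05,0,0,0]
}}

```text
time_s: 22.38
ee_pos: [0.5031, -0.1675, 0.0624]
tcp_rot: [-3.141, 0.001, 3.125]
ft_force: [-0.7, 0.5, 5.7]
width: -0.0001
```

Request:
{"method": "step_arm", "body": {
  "rows": [1,0,0,0.06,0,0,0,1,0,0,0.06,0,0,0]
}}

```text
time_s: 22.62
ee_pos: [0.5032, -0.1676, 0.0619]
tcp_rot: [-3.141, 0.001, 3.125]
ft_force: [-1.4, 0.6, 7.8]
width: 0.0
```

Request:
{"method": "step_arm", "body": {
  "rows": [1,0,0,0.06,0,0,0,1,0,0,0.06,0,0,0]
}}

```text
time_s: 22.88
ee_pos: [0.5032, -0.1676, 0.0616]
tcp_rot: [-3.141, 0.001, 3.125]
ft_force: [-1.7, 1.0, 10.3]
width: -0.0001
```

Request:
{"method": "step_arm", "body": {
  "rows": [1,-0.2,0,0.06,0,0,0,1,-0.5,0,0.06,0,0,0,1,-0.8,0,0.06,0,0,0,1,-1.1,0,0.06,0,0,0]
}}

```text
time_s: 23.38
ee_pos: [0.5137, -0.1676, 0.0612]
tcp_rot: [-3.141, 0.0, 3.125]
ft_force: [-5.0, 0.3, 11.7]
width: 0.0001
```

Request:
{"method": "step_arm", "body": {
  "rows": [1,-0.4,0,0.05,0,0,0,1,-0.8,0,0.05,0,0,0,1,-1.2,0,0.05,0,0,0,1,-1.6,0,0.05,0,0,0,1,-2.0,-0.02,0.05,0,0,0]
}}

```text
time_s: 24.0
ee_pos: [0.5333, -0.1681, 0.061]
tcp_rot: [-3.141, -0.001, 3.125]
ft_force: [-4.9, 0.3, 13.0]
width: 0.0
```

Request:
{"method": "step_arm", "body": {
  "rows": [1,-0.4,0,0.03,0,0,0,1,-0.8,0,0.03,0,0,0,1,-1.2,0,0.03,0,0,0,1,-1.6,0,0.03,0,0,0,1,-2.0,-0.02,0.03,0,0,0]
}}

```text
time_s: 24.62
ee_pos: [0.5528, -0.1685, 0.061]
tcp_rot: [3.142, -0.002, 3.125]
ft_force: [-5.8, 2.0, 13.4]
width: 0.0001
```

Request:
{"method": "step_arm", "body": {
  "rows": [1,-0.4,0,0.01,0,0,0,1,-0.8,0,0.01,0,0,0,1,-1.2,0,0.01,0,0,0,1,-1.6,0,0.01,0,0,0,1,-2.0,0,0.01,0,0,0]
}}

```text
time_s: 25.25
ee_pos: [0.5723, -0.1687, 0.0611]
tcp_rot: [3.141, -0.003, 3.125]
ft_force: [-4.9, 1.1, 11.7]
width: -0.0
```

Request:
{"method": "step_arm", "body": {
  "rows": [1,-0.4,0,0.03,0,-0.1,0,1,-0.8,0,0.03,0,-0.1,0,1,-1.2,0,0.03,0,-0.1,0,1,-1.6,0,0.03,0,-0.1,0,1,-2.0,0,0.03,0,-0.1,0]
}}

```text
time_s: 25.88
ee_pos: [0.592, -0.1689, 0.0611]
tcp_rot: [3.141, -0.002, 3.125]
ft_force: [-5.0, -0.1, 11.9]
width: 0.0001
```

Request:
{"method": "step_arm", "body": {
  "rows": [1,-0.4,0,0.03,0,0,0,1,-0.8,0,0.03,0,0,0,1,-1.1,0,0.03,0,0,0,1,-1.4,0,0.03,0,0,0]
}}

```text
time_s: 26.38
ee_pos: [0.6055, -0.1691, 0.0611]
tcp_rot: [3.141, -0.002, 3.125]
ft_force: [-4.5, 1.3, 12.1]
width: 0.0001
```

Request:
{"method": "step_arm", "body": {
  "rows": [1,-0.1,0,0.03,0,0,0,1,-0.2,0,0.03,0,0,0,1,-0.3,0,0.03,0,0,0]
}}

```text
time_s: 26.75
ee_pos: [0.6081, -0.1691, 0.0611]
tcp_rot: [3.141, -0.003, 3.125]
ft_force: [-5.3, -0.4, 12.6]
width: -0.0001
```

Request:
{"method": "step_arm", "body": {
  "rows": [1,-0.15,0,0.03,0,0,0,1,-0.3,0,0.03,0,0,0]
}}

```text
time_s: 27.0
ee_pos: [0.6097, -0.169, 0.0609]
tcp_rot: [3.141, -0.006, 3.125]
ft_force: [-8.9, -0.3, 12.6]
width: -0.0003
```

Request:
{"method": "step_arm", "body": {
  "rows": [1,-0.15,0,0.02,0,0,0,1,-0.3,0,0.02,0,0,0]
}}

```text
time_s: 27.25
ee_pos: [0.6113, -0.1689, 0.0608]
tcp_rot: [3.14, -0.008, 3.125]
ft_force: [-9.2, 0.4, 12.4]
width: 0.0002
```

Fx jumped to the slip limit, so the lid is against the far wall. I'll lift straight up and move aside for the last look.

Request:
{"method": "step_arm", "body": {
  "rows": [1,-0.05,0,-0.3,0,0,0,1,0,0,-2,0,0,0,1,0,0,-7,0,0,0,1,0,0,-13,0,0,0,1,0,10,-16,0,0,0,1,0,20,-16,0,0,0,1,0,30,-16,0,0,0,1,0,30,-16,0,0,0]
}}

```text
time_s: 28.25
ee_pos: [0.6166, 0.0798, 0.2205]
tcp_rot: [3.14, -0.007, 3.125]
ft_force: [0.7, 0.0, 0.1]
width: -0.0
```

```bash
python3 - <<'E'
from m import *
old=np.load('top.npz')
p,d=cap('top','top9.png');q,e=cap('side')
a=cv2.resize(p[160:300,320:440],(400,467),interpolation=2);b=cv2.resize(q[210:330,200:360],(400,467),interpolation=2)
cv2.imwrite('pics/c7.png',np.hstack([a,b])[:,:,::-1])
P=pts('side',e);h=cv2.cvtColor(q,cv2.COLOR_RGB2HSV)
l=(h[...,1]<70)&(h[...,2]>140)&(abs(P[...,2]-.063)<.008)&(abs(P[...,1]+.168)<.085)&(P[...,0]>.25)&(P[...,0]<.7)
print('lid x',np.percentile(P[...,0][l],[.5,1,99,99.5]))
h=cv2.cvtColor(p,cv2.COLOR_RGB2HSV);reg=np.zeros(d.shape,bool);reg[165:300,325:430]=1;l=reg&(h[...,1]<60)&(h[...,2]>170)
w=plane('top',np.argwhere(l)[:,::-1],.063);print(cv2.minAreaRect((w[:,:2]*1000).astype(np.float32)));print(r.read_state()['ee_pos'],r.read_state()['time_s'])
E
```

```text
lid x [0.44463144 0.44549327 0.6501783  0.65113614]
((547.77490234375, -170.8519287109375), (139.56613159179688, 208.0428009033203), 89.1452865600586)
[0.61656019 0.0835761  0.22052316] 28.35
```

View pics/c7.png

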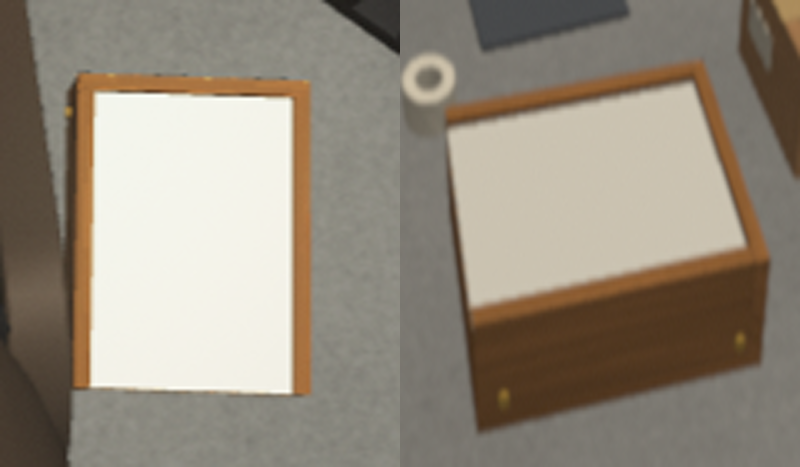

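The lid is fully home and uncracked: its far edge is at x≈0.651, where the far wall's inner face should be. The roll and pad are undisturbed. I'll hand in.

```bash
python3 -c "
from workcell import r
print(r.hand_in())"
```

```text
the job is handed in; nothing more can be done
None
```

The violet tower is in the case's far compartment and the lid is slid fully home. I handed the job in at about 28 s of the 70 s allowed.

- **Lid opening:** I pressed on the lid with about 9–11 N and dragged it back 104–105 mm until it met its stop.
- **Tower:** It lies flat and lengthwise, centred on the foam. Floor contact came at the expected height.
- **Lid closing:** I pushed the lid home with at most 13.4 N of press at each reading (limit 18 N). Fx then rose to about 9 N at the far wall, where the fingertips began to slip.
- **Last checks:** The lid's far edge is at x≈0.651 m, against the far wall. The lid looks uncracked, and the arm is clear of everything. The roll and carton show no sign of having moved. I did not look at the other stones or the ball and tape dispenser again at the end.
- **Disagreement:** The two cameras put the case's centre about 3 mm apart in y, which was within the available margin.

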